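# Ready the lever over its jig

### The job

On the goldsmith's bench, slide the collar carriage along its rail to the end stop, until the detent snaps and holds it. Then pick up the offset lever (the cranked one with a big boss at one end, not the straight link) by its balance point and hold it level about 5 cm above the jig, boss centred over the collar and eye over the pin, touching nothing but the gripper. Finish while still holding it there, and leave everything else on the bench where it is.

Things in the scene. Friction and masses are not known exactly. Their poses are not given: they have to be found in the camera images.
- rail: The jig: dark steel base plate 320 x 70 x 8 mm fixed to the bench, carrying a bright steel rail 26 mm wide, its top at 22 mm. Origin on the bench under the rail's centre line; +x runs along the rail from its open end to the end stop and pin post, z up. The end stop (44 mm wide, top at 30 mm) meets the carriage at x = -10 mm. It stands at a different place and turn each time.
- carriage (a joint): Travel in m of the collar carriage along the rail's +x. 0 = hanging half off the open end, 0.100 = home. It starts at 0 to 0.045. Friction is about 1 N; from 0.085 to 0.093 a sprung ball resists with about 6 N, and past 0.093 the ball drives the carriage on to 0.100 and holds it there. Captive on the rail: it cannot be lifted off.
- seat (a point): Centre of the collar on the carriage, at rim height (45 mm above the bench); moves with the carriage. Aluminium carriage 105 mm along the rail (70 mm behind the seat to 35 mm ahead), 52 mm wide, deck 35 mm above the bench; collar 60 mm outside, 50 mm inside, 10 mm high. Axes as the rail's.
- fin (a point): Centre of the top of the grip fin on the carriage deck, 69 mm above the bench, 58 mm behind the seat (towards the open end). The fin is 12 mm thick along the rail, 26 mm wide across it and stands 34 mm above the deck; free on both sides across the rail, and behind. The collar is 22 mm ahead of it.
- pin (a point): Foot of the upright pin (9 mm diameter, 12 mm tall) on top of the fixed square post (34 mm) at the far end of the jig; 42 mm above the bench, at x = +130, y = +20 mm in the rail's frame. With the carriage home the seat is 175 mm behind it in x and 20 mm in y, just as the boss lies from the eye.
- lever: Steel lever, 0.4 to 0.65 kg, lying flat. Origin on its underside, below its balance point (centre of mass), on the bar 55 mm from the boss axis: grip within 2 cm of it. +x along the bar to the light eye end, z up. Bar 12 mm wide, 8 to 24 mm above the underside, straight to x = +62 mm, then cranked to +y. Boss 44 mm diameter, 28 mm tall, with a 22 mm square lug on its -y side.
- boss (a point): Centre of the underside of the lever's big boss, at (-55, 0, 0) mm in the lever's frame.
- eye (a point): Centre of the underside of the lever's small eye (26 mm diameter, 28 mm tall, 12 mm hole), at (120, 20, 0) mm in the lever's frame.
- link: Straight steel link with two equal round ends 30 mm in diameter 100 mm apart, 24 mm tall; origin under its centre, x along it. It may lie where the lever lay another time. Not to be disturbed.
- dish: Black plastic plate, 110 mm across, 18 mm high, origin under its centre. Not to be disturbed.
- jar: Glass jar with a steel lid, 44 mm diameter, 45 mm tall, origin under its centre. Not to be disturbed.
- waxring: Ring lying flat, 30 mm across, 10 mm high, origin under its centre. Not to be disturbed.
- hammer: Hammer 200 mm long lying on the far side of the bench. Not to be disturbed.
- anvil: Square steel bench block 75 x 75 x 25 mm, origin under its centre. Not to be disturbed.
- graver: Small hand tool with a wooden handle, 150 mm long, lying flat. Not to be disturbed.
Things that resemble listed ones, but are neither listed nor needed, are in the scene too. What is shaped like the lever but orange or turquoise is not meant.

How it is judged:
On the way, in this order (a step that is already met when the one before it is completed fails the run):
1. carriage slid home, past the detent (value of joint carriage above 0.096 m), for 0.2 s.
2. lever lifted clear by its balance point (height (world z) of lever above 0.03 m and height (world z) of each of eye, boss above 0.02 m and contact force between lever and the fingers above 1 N and x of the grasp point in the frame of lever between -0.025 and 0.025 m), for 0.2 s.
At the end, for the whole second after the job is handed in: Carriage home (over 96 mm). Lever in the gripper within 25 mm of its balance point along the bar, still, level within 5 deg, boss within 15 mm of the collar's axis and eye of the pin's, boss underside 25 to 90 mm above the rim, jig not touching it. Bystanders moved under 20 mm (value of joint carriage above 0.096 m and horizontal distance between boss and seat below 0.015 m and horizontal distance between eye and pin below 0.015 m and z of boss in the frame of seat between 0.025 and 0.09 m and angle between lever's own z axis and vertical below 0.09 rad and x of the grasp point in the frame of lever between -0.025 and 0.025 m and contact force between lever and the fingers above 1 N and contact force between lever and rail below 0.1 N and linear speed of lever below 0.03 m/s); the arm keeps its last pose, push and grip.
It fails at once if a bystander was disturbed (moved more than 20 mm) (distance of any of link, dish, jar, waxring, hammer, anvil, graver from where it was at the start of the episode above 0.02 m).
It also fails if it takes over 54 s, if anything falls off the work surface, if the arm or the gripper's body presses on something with over 40 N, if the wrist force passes 120 N, or if a joint passes its speed limit or range.

### The arm

A 7-joint arm with a two-finger parallel gripper is mounted at the origin on the work surface. World frame = base frame: x ahead of the robot, y to its left, z up, the work surface at z = 0. Lengths are in m, angles in rad, forces in N, time in s.
With the tool pointing down it reaches from about 0.4 to 0.85 m from the base axis. Payload 6.9 kg.
Tool frame: the origin (TCP) lies between the finger pads; the fingertips stand 19 mm ahead of it and the grasp point (between the pads) is the TCP; z points along the fingers, x is the direction in which the jaws open and shut, and the axes are right-handed (so a half turn about z gives the same grasp; the last joint's range is limited). The gripper opens to 85 mm and grips with 20 to 120 N. Pads are 22 mm wide; open, the fingers measure 114 mm over their backs; the gripper's body (76 mm by 85 mm) begins 54 mm behind the grasp point. The pads swing forward as they close: fully open they stand 13 mm farther back than shut.
Start: joints at [-1.232, 0.507, -0.238, 1.5, 0.126, 1.149, -0.155], TCP at [0.144, 0.608, 0.23] pointing down, gripper open.
Joint ranges: [-3.08, 3.08], [-0.24, 2.05], [-1.43, 1.35], [0, 2.5], [-1.52, 4.66], [0.17, 1.96], [-2.89, 2.89]. Speed limits (rad/s): [2.39, 2.39, 3.14, 3.14, 3.14, 3.14, 3.14].

### API

Orientations are given as a unit quaternion [x, y, z, w].
In Python, from cell import get_state, read_camera, camera_model, job_done gives the robot as it stands.
- The arm moves only by the tool apply_moves, never from a script. Its argument "deltas" is a list of rows, each a list of 2 entries, a list of its own where there are three numbers: the shift along the tool's x, y, z as a fraction of full scale, then the turn, a rotation vector about the tool's x, y, z as a fraction of full scale. In form: [[[x, y, z], [rx, ry, rz]], ...]. A call has 1 to 10 rows; each row shifts and turns the pose as measured when the row begins, along the tool's axes as they then stand; what a row does not reach is not made up. Full scale, the value 1, is 0.03 m for a shift and 0.1 rad for a turn. A row lasts 1/10 s, in which the tool goes at most 50 mm and 8.59 degrees, less where a joint would pass 70% of its speed; a pose out of reach is approached as far as the arm can. A call with a number of a shift or a turn outside -1 to 1 is refused whole. A call with a gripper value outside its range is refused whole. "claw" is the closure, from 0 (fully open) to 1 (shut), set as the call begins (left out, the last holds). The fingers move at their own pace and stop on an object; the grip force is fixed at half the most. Time passes only in rows, so rows that do not move let the fingers close. It gives the time, the measured TCP pose, the force and the opening at its end, in the units of the state.
- get_state(): the state, without advancing time (a new reading comes with each control period).
- read_camera(name): name is "scene" or "top"; returns the picture (400x640x3 uint8, red, green, blue); there is no depth.
- camera_model(name): a dict with "mtx" (3x3 intrinsics, pixels), "pose" (4x4, takes a point from camera to world coordinates). Camera axes: x right, y up, looking along -z (the intrinsics and any distortion apply to the point x, -y, -z); pixel columns grow to the right and rows downward; lengths in m; the calibration is good to about 2 mm. A picture is of the moment at which its call begins. camera_model takes no time and is no camera call.
- job_done(): hands the job in, once; it reports no verdict.
The state is a dict: "clock": time; "q": joint angles; "joint_vel": joint speeds; "tau": joint torques, N m; "tool_pos": TCP position; "eef_rot": TCP orientation; "force": force on the tool from outside, world axes, zero at the start; "moment": the same for the moment, N m; "finger_gap": opening from 0.0 (shut) to 1.0 (fully open).
Only numpy, scipy, OpenCV 4.12 (cv2) and the standard library are available. Lean on these libraries where they do the work, as an engineer would, in place of code of your own. Each camera call takes 0.05 s, during which the arm holds its last target. There are 200 camera calls.

## Working session

There is one attempt and no reset: what is moved stays moved. The work goes in short steps, Python scripts to look and compute and a tool call to move; the robot and the scene stay as the last step left them, time stands still between calls to the robot, and variables do not carry over. Pictures are saved under pics/ and viewed, about 8 in all and at most 12, crops included, and the job is handed in when it is done.

Besides the shell and the picture viewer there is one more tool, called after "Request:" as name([rows], argument=value, ...), one row to a line, values as JSON. apply_moves: Moves the arm, as the interface text tells. Its arguments: {"type":"object","properties":{"deltas":{"type":"array"},"claw":{"type":"number"}},"required":["deltas"]}

```bash
mkdir -p pics; python3 - <<'E'
from cell import *
import cv2,numpy as np
for n in("top","scene"):
    im=read_camera(n);cv2.imwrite(f"pics/{n}0.png",im[:,:,::-1])
    m=camera_model(n);print(n,np.round(m["mtx"],1).tolist(),np.round(m["pose"],3).tolist(),[k for k in m])
s=get_state();print(s["tool_pos"],s["eef_rot"],s["clock"],s["finger_gap"])
E
```

```text
top [[412.0, 0.0, 318.6], [0.0, 412.0, 196.7], [0.0, 0.0, 1.0]] [[-0.014, 0.997, -0.076, 0.437], [-1.0, -0.014, 0.006, 0.029], [0.005, 0.076, 0.997, 1.245], [0.0, 0.0, 0.0, 1.0]] ['mtx', 'pose']
scene [[382.2, 0.0, 323.9], [0.0, 382.2, 201.6], [0.0, 0.0, 1.0]] [[0.597, -0.613, 0.517, 1.135], [0.802, 0.447, -0.396, -0.422], [0.012, 0.652, 0.758, 0.964], [0.0, 0.0, 0.0, 1.0]] ['mtx', 'pose']
[0.14416289 0.60770779 0.2293473 ] [ 7.84421224e-01  6.20228000e-01 -5.74945747e-04  4.90940340e-04] 0.1 0.9968208956847975
```

View pics/top0.png

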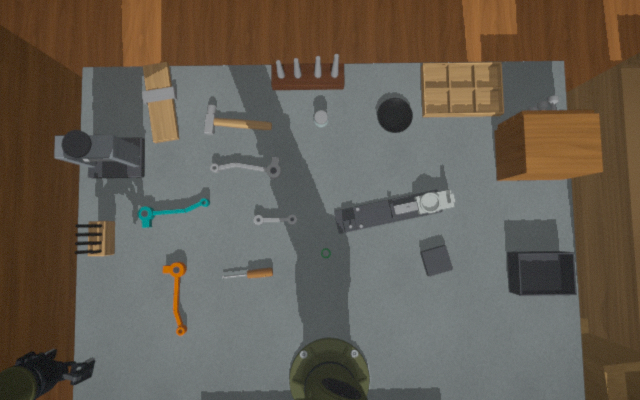

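View pics/scene0.png

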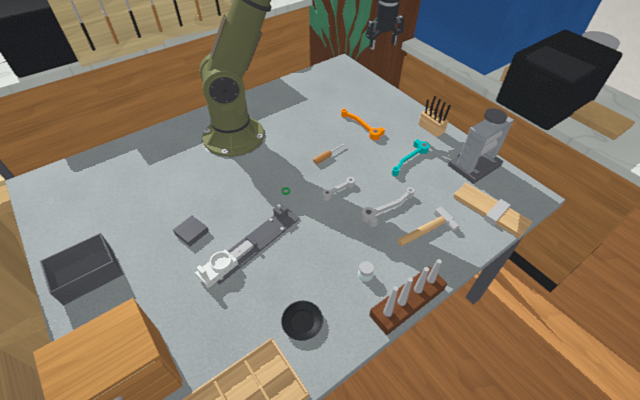

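The top view shows the lever with its eye near (213,167) and boss near (273,170). The jig runs from its post at about (348,213) to the carriage at about (430,202), with the open end on the right. Next I'll zoom in.

```bash
python3 - <<'E'
import cv2,numpy as np
a=cv2.imread("pics/top0.png");b=cv2.imread("pics/scene0.png")
def c(i,x,y,w,h,s):
    o=cv2.resize(i[y:y+h,x:x+w],None,fx=s,fy=s,interpolation=cv2.INTER_CUBIC)
    for k in range(0,w,10):
        cv2.line(o,(k*s,0),(k*s,6),(0,0,255),1);cv2.putText(o,str(x+k),(k*s,16),0,.33,(0,0,255),1)
    for k in range(0,h,10):
        cv2.line(o,(0,k*s),(6,k*s),(0,0,255),1);cv2.putText(o,str(y+k),(8,k*s+4),0,.33,(0,0,255),1)
    return o
cv2.imwrite("pics/topz.png",np.vstack([c(a,330,183,130,54,6),c(a,200,148,130,40,6)]))
cv2.imwrite("pics/scz.png",np.vstack([c(b,190,198,130,98,4),c(b,350,180,130,45,4)]))
E
```

```text
(no output)
```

View pics/topz.png

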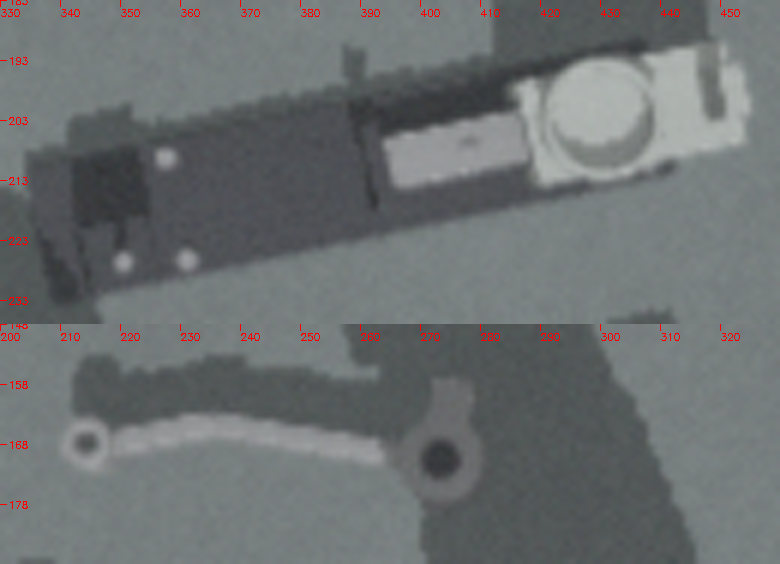

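View pics/scz.png

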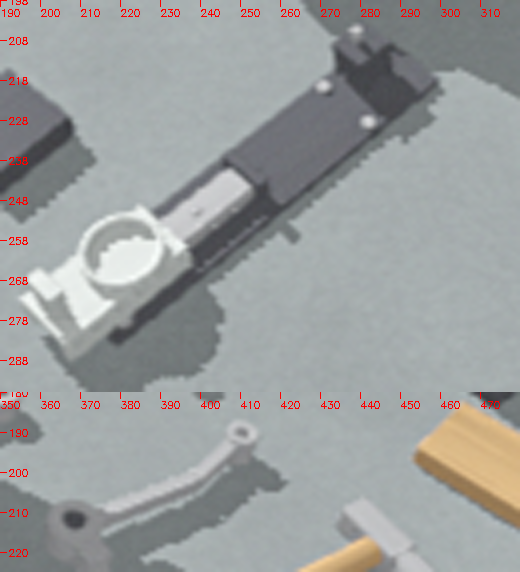

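The zooms give these pixel positions:

| Feature | Top view | Scene view |
|---|---|---|
| Pin top | (350,226.5) | (277,205.5) |
| Collar rim | (428.5,202) | (220.3,259.5) |
| Lever boss hole | (273,170.5) | (368.7,211.7) |
| Lever eye hole | (214.3,167.8) | (410,190.5) |

The lug points up in the top image, as the lever's frame requires. I'll fit the poses from these.

```bash
cat > h.py <<'E'
from cell import *
import numpy as np
from scipy.optimize import least_squares
from scipy.spatial.transform import Rotation as R
C={n:camera_model(n) for n in("top","scene")}
def proj(n,p):
    P=np.array(C[n]["pose"]);c=P[:3,:3].T@(np.asarray(p)-P[:3,3]);c=c*[1,-1,-1]
    u=np.array(C[n]["mtx"])@c;return u[:2]/u[2]
def w(t,x,y,z):
    c,s=np.cos(t[2]),np.sin(t[2]);return [t[0]+c*x-s*y,t[1]+s*x+c*y,z]
def tool_yaw(q): # world yaw of jaw axis
    v=R.from_quat(q).as_matrix();return v
E
python3 - <<'E'
from h import *
def rj(p):
    v=p[3]; o=[]
    for n,u,l in [("top",(350,226.5),(.13,.02,.054)),("scene",(277,205.5),(.13,.02,.054)),("top",(428.5,202),(-.145+v,0,.045)),("scene",(220.3,259.5),(-.145+v,0,.045))]:
        o+=list(proj(n,w(p,*l))-u)
    a=proj("top",w(p,.15,.035,.008));b=proj("top",w(p,-.13,.035,.008));d=b-a
    for u in((345.8,232.3),(443.3,209.7)):
        o.append(np.cross(d,np.array(u)-a)/np.linalg.norm(d))
    return o
r=least_squares(rj,[.44,-.1,1.4,.03]);print("jig",r.x.round(4),np.round(r.fun,1))
p=r.x;v=p[3]
print("seat",w(p,-.145+v,0,.045),"fin",w(p,-.203+v,0,.069),"pin",w(p,.13,.02,.042),"endhome fin",w(p,-.103,0,.069))
for l in [(-.203+v,0,.069),(.16,.035,.008),(-.16,.035,.008),(-.01,0,.03)]: print("pred top",l,proj("top",w(p,*l)).round(1))
def rl(p):
    o=[]
    for n,u,l in [("top",(273,170.5),(-.055,0,.028)),("scene",(368.7,211.7),(-.055,0,.028)),("top",(214.3,167.8),(.12,.02,.028)),("scene",(410,190.5),(.12,.02,.028))]: o+=list(proj(n,w(p,*l))-u)
    return o
r=least_squares(rl,[.6,.2,1.5]);print("lever",r.x.round(4),np.round(r.fun,1))
s=get_state();M=R.from_quat(s["eef_rot"]).as_matrix();print(s["tool_pos"],M.round(3).tolist())
E
```

```text
jig [ 0.4871 -0.1929  1.7789  0.0347] [ 1.  -0.   0.9 -0.6  0.7 -0.4  0.9 -0.  -0.3 -0.7]
seat [np.float64(0.5099139415015393), np.float64(-0.300837740365799), 0.045] fin [np.float64(0.5218968065799465), np.float64(-0.3575864050594523), 0.069] pin [np.float64(0.4407035075325145), np.float64(-0.06987463659209708), 0.042] endhome fin [np.float64(0.5084100740349616), np.float64(-0.293715698179219), 0.069]
pred top (np.float64(-0.1682790866366912), 0, 0.069) [451.1 196.6]
pred top (0.16, 0.035, 0.008) [341.  233.7]
pred top (-0.16, 0.035, 0.008) [444.7 210.1]
pred top (-0.01, 0, 0.03) [394.9 209.4]
lever [0.6212 0.2099 1.396 ] [ 0.3 -0.5 -0.6 -0.2 -0.2 -0.6  0.1 -1.1]
[0.14416289 0.60770779 0.2293473 ] [[0.231, 0.973, -0.0], [0.973, -0.231, -0.001], [-0.002, 0.0, -1.0]]<stdin>:8: DeprecationWarning: Arrays of 2-dimensional vectors are deprecated. Use arrays of 3-dimensional vectors instead. (deprecated in NumPy 2.0)
```

```bash
cat >> h.py <<'E'
J=np.array([.4871,-.1929,1.7789]);L=np.array([.6212,.2099,1.396])
def plan(wps,step=.027,dyaw=.09):
    """wps: list of (x,y,z,jaw yaw). Prints rows in move units."""
    s=get_state();p=np.array(s["tool_pos"]);Q=R.from_quat(s["eef_rot"]);rows=[]
    for x,y,z,psi in wps:
        t=np.array([x,y,z]);T=R.from_matrix(np.array([[np.cos(psi),np.sin(psi),0],[np.sin(psi),-np.cos(psi),0],[0,0,-1]]))
        n=int(max(np.ceil(np.linalg.norm(t-p)/step),np.ceil((Q.inv()*T).magnitude()/dyaw),1))
        for k in range(n,0,-1):
            d=np.round(Q.inv().apply(t-p)/k/.03,2);rv=np.round((Q.inv()*T).as_rotvec()/k/.1,2)
            rows.append([d.tolist(),rv.tolist()]);p=p+Q.apply(d*.03);Q=Q*R.from_rotvec(rv*.1)
    for i in range(0,len(rows),10):print(str(rows[i:i+10]).replace(" ",""))
def st():
    s=get_state();M=R.from_quat(s["eef_rot"]).as_matrix()
    print("t",round(s["clock"],2),"tcp",np.round(s["tool_pos"],4),"yaw",round(np.arctan2(M[1,0],M[0,0]),4),"tilt",M[:2,2].round(4),"F",np.round(s["force"],1),"gap",round(s["finger_gap"],3))
E
python3 -c "
from h import *
plan([(.45,.42,.23,1.34),(.62,.1,.23,.7),(.60,-.25,.23,.2079),(.529,-.392,.21,.2079)])"
```

```text
[[[-0.27,0.81,-0.0],[0.0,0.0,-0.0]],[[-0.27,0.81,-0.0],[0.0,0.0,-0.0]],[[-0.27,0.81,-0.0],[0.0,0.0,-0.0]],[[-0.27,0.81,-0.0],[0.0,0.0,-0.0]],[[-0.27,0.81,-0.0],[0.0,0.0,-0.0]],[[-0.27,0.81,-0.0],[0.0,0.0,-0.0]],[[-0.26,0.81,-0.0],[0.0,0.0,-0.0]],[[-0.27,0.81,-0.0],[0.0,0.0,-0.0]],[[-0.26,0.81,-0.0],[0.0,0.0,-0.0]],[[-0.27,0.81,-0.0],[0.0,0.0,-0.0]]]
[[[-0.26,0.82,-0.0],[0.0,0.0,-0.0]],[[-0.27,0.81,-0.01],[0.0,0.01,-0.01]],[[-0.26,0.82,-0.0],[0.0,0.0,-0.0]],[[-0.27,0.81,-0.01],[0.0,0.01,-0.01]],[[-0.65,0.57,0.0],[-0.0,-0.0,0.46]],[[-0.62,0.6,0.0],[-0.0,-0.0,0.46]],[[-0.59,0.63,0.0],[-0.0,-0.0,0.46]],[[-0.57,0.65,0.0],[-0.0,-0.0,0.46]],[[-0.53,0.68,0.0],[-0.0,-0.0,0.46]],[[-0.5,0.7,0.0],[-0.0,-0.0,0.46]]]
[[[-0.47,0.72,0.0],[-0.0,-0.0,0.46]],[[-0.44,0.74,0.0],[-0.0,-0.0,0.45]],[[-0.4,0.76,0.0],[-0.0,-0.0,0.46]],[[-0.37,0.78,0.0],[-0.0,-0.0,0.45]],[[-0.33,0.8,0.0],[-0.0,-0.0,0.46]],[[-0.29,0.81,0.0],[-0.0,-0.0,0.45]],[[-0.26,0.83,0.0],[-0.0,-0.0,0.46]],[[-0.22,0.83,0.0],[-0.0,-0.0,0.45]],[[-0.62,0.65,-0.0],[-0.0,-0.0,0.38]],[[-0.59,0.68,-0.0],[-0.0,-0.0,0.38]]]
[[[-0.57,0.7,-0.0],[-0.0,-0.0,0.38]],[[-0.54,0.72,-0.0],[-0.0,-0.0,0.38]],[[-0.51,0.74,-0.0],[-0.0,-0.0,0.38]],[[-0.48,0.76,-0.0],[-0.0,-0.0,0.38]],[[-0.45,0.78,-0.0],[-0.0,-0.0,0.38]],[[-0.42,0.79,-0.0],[-0.0,-0.0,0.38]],[[-0.39,0.81,-0.0],[-0.0,-0.0,0.38]],[[-0.37,0.82,-0.0],[-0.0,-0.0,0.38]],[[-0.33,0.84,-0.0],[-0.0,-0.0,0.37]],[[-0.3,0.84,-0.0],[-0.0,-0.0,0.38]]]
[[[-0.27,0.86,-0.01],[-0.0,-0.0,0.37]],[[-0.55,0.69,0.11],[-0.0,-0.0,0.0]],[[-0.55,0.69,0.11],[-0.0,-0.0,0.0]],[[-0.55,0.69,0.11],[-0.0,-0.0,0.0]],[[-0.55,0.69,0.11],[-0.0,-0.0,0.0]],[[-0.55,0.69,0.11],[-0.0,-0.0,0.0]],[[-0.55,0.69,0.12],[-0.0,-0.0,0.0]]]
```

Request:
apply_moves([
  [[-0.27, 0.81, 0], [0, 0, 0]],
  [[-0.27, 0.81, 0], [0, 0, 0]],
  [[-0.27, 0.81, 0], [0, 0, 0]],
  [[-0.27, 0.81, 0], [0, 0, 0]],
  [[-0.27, 0.81, 0], [0, 0, 0]],
  [[-0.27, 0.81, 0], [0, 0, 0]],
  [[-0.27, 0.81, 0], [0, 0, 0]],
  [[-0.27, 0.81, 0], [0, 0, 0]],
  [[-0.27, 0.81, 0], [0, 0, 0]],
  [[-0.27, 0.81, 0], [0, 0, 0]],
], claw=1)

```text
clock: 1.1
tool_pos: [0.3638, 0.4688, 0.2241]
eef_rot: [0.781, 0.624, -0.006, 0.001]
force: [-0.1, -0.7, 0.4]
finger_gap: 0.001
```

Request:
apply_moves([
  [[-0.26, 0.82, 0], [0, 0, 0]],
  [[-0.27, 0.81, 0], [0, 0, 0]],
  [[-0.26, 0.82, 0], [0, 0, 0]],
  [[-0.27, 0.81, 0], [0, 0, 0]],
  [[-0.65, 0.57, 0], [0, 0, 0.46]],
  [[-0.62, 0.6, 0], [0, 0, 0.46]],
  [[-0.59, 0.63, 0], [0, 0, 0.46]],
  [[-0.57, 0.65, 0], [0, 0, 0.46]],
  [[-0.53, 0.68, 0], [0, 0, 0.46]],
  [[-0.5, 0.7, 0], [0, 0, 0.46]],
])

```text
clock: 2.1
tool_pos: [0.5316, 0.27, 0.2194]
eef_rot: [0.862, 0.506, -0.01, 0.002]
force: [-0.2, 0.4, 0.1]
finger_gap: -0.0
```

```bash
python3 -c "
from h import *
st();plan([(.62,.1,.23,.7),(.60,-.25,.23,.2079),(.529,-.392,.21,.2079)],.029)"
```

```text
t 2.1 tcp [0.5316 0.27   0.2194] yaw 1.0621 tilt [-0.0149 -0.0143] F [-0.2  0.4  0.1] gap -0.0
[[[-0.5,0.76,-0.05],[-0.0,0.03,0.52]],[[-0.46,0.79,-0.05],[-0.0,0.03,0.52]],[[-0.42,0.81,-0.05],[-0.0,0.03,0.52]],[[-0.38,0.83,-0.05],[-0.01,0.03,0.52]],[[-0.34,0.85,-0.05],[-0.0,0.03,0.51]],[[-0.29,0.86,-0.04],[-0.01,0.03,0.52]],[[-0.24,0.88,-0.05],[-0.0,0.03,0.51]],[[-0.62,0.65,-0.0],[-0.0,-0.0,0.38]],[[-0.59,0.68,-0.0],[-0.0,-0.0,0.38]],[[-0.57,0.7,-0.0],[-0.0,-0.0,0.38]]]
[[[-0.54,0.72,-0.0],[-0.0,-0.0,0.38]],[[-0.51,0.74,-0.0],[-0.0,-0.0,0.38]],[[-0.48,0.76,-0.0],[-0.0,-0.0,0.38]],[[-0.45,0.78,-0.0],[-0.0,0.0,0.38]],[[-0.43,0.79,-0.0],[-0.0,0.0,0.38]],[[-0.39,0.81,-0.0],[-0.0,0.0,0.38]],[[-0.36,0.82,-0.0],[-0.0,0.0,0.38]],[[-0.33,0.84,-0.0],[-0.0,0.0,0.37]],[[-0.3,0.84,-0.0],[-0.0,0.0,0.38]],[[-0.28,0.86,-0.0],[-0.01,0.0,0.37]]]
[[[-0.55,0.69,0.11],[0.0,0.0,0.0]],[[-0.55,0.69,0.11],[0.0,0.0,0.0]],[[-0.55,0.69,0.11],[0.0,0.0,0.0]],[[-0.55,0.69,0.11],[0.0,0.0,0.0]],[[-0.54,0.69,0.11],[0.0,0.0,0.0]],[[-0.55,0.69,0.11],[0.0,0.0,0.0]]]
```

Tracking is good, so I'll continue.

Request:
apply_moves([
  [[-0.5, 0.76, -0.05], [0, 0.03, 0.52]],
  [[-0.46, 0.79, -0.05], [0, 0.03, 0.52]],
  [[-0.42, 0.81, -0.05], [0, 0.03, 0.52]],
  [[-0.38, 0.83, -0.05], [0, 0.03, 0.52]],
  [[-0.34, 0.85, -0.05], [0, 0.03, 0.51]],
  [[-0.29, 0.86, -0.04], [0, 0.03, 0.52]],
  [[-0.24, 0.88, -0.05], [0, 0.03, 0.51]],
  [[-0.62, 0.65, 0], [0, 0, 0.38]],
  [[-0.59, 0.68, 0], [0, 0, 0.38]],
  [[-0.57, 0.7, 0], [0, 0, 0.38]],
])

```text
clock: 3.1
tool_pos: [0.6147, 0.0081, 0.225]
eef_rot: [0.96, 0.28, -0.005, -0.002]
force: [-0.3, 0.6, -0.0]
finger_gap: 0.0
```

Request:
apply_moves([
  [[-0.54, 0.72, 0], [0, 0, 0.38]],
  [[-0.51, 0.74, 0], [0, 0, 0.38]],
  [[-0.48, 0.76, 0], [0, 0, 0.38]],
  [[-0.45, 0.78, 0], [0, 0, 0.38]],
  [[-0.43, 0.79, 0], [0, 0, 0.38]],
  [[-0.39, 0.81, 0], [0, 0, 0.38]],
  [[-0.36, 0.82, 0], [0, 0, 0.38]],
  [[-0.33, 0.84, 0], [0, 0, 0.37]],
  [[-0.3, 0.84, 0], [0, 0, 0.38]],
  [[-0.28, 0.86, 0], [0, 0, 0.37]],
])

```text
clock: 4.1
tool_pos: [0.5877, -0.2707, 0.2203]
eef_rot: [0.996, 0.087, -0.009, -0.002]
force: [1.1, 0.2, 0.7]
finger_gap: -0.003
```

```bash
python3 -c "
from h import *
st();plan([(.529,-.392,.15,.2081),(.529,-.392,.06,.2081),(.529,-.392,.06,.2081)],.027)"
```

```text
t 4.1 tcp [ 0.5877 -0.2707  0.2203] yaw 0.1736 tilt [-0.0188  0.0029] F [1.1 0.2 0.7] gap -0.003
[[[-0.43,0.61,0.39],[-0.01,0.03,-0.06]],[[-0.44,0.61,0.4],[-0.01,0.03,-0.06]],[[-0.44,0.6,0.39],[-0.01,0.03,-0.06]],[[-0.44,0.6,0.39],[-0.01,0.03,-0.06]],[[-0.45,0.6,0.39],[-0.01,0.03,-0.05]],[[-0.46,0.6,0.4],[-0.01,0.03,-0.06]],[[0.0,-0.0,0.75],[-0.0,-0.0,0.0]],[[0.0,-0.0,0.75],[-0.0,-0.0,0.0]],[[0.0,-0.0,0.75],[-0.0,-0.0,0.0]],[[0.0,-0.0,0.75],[-0.0,-0.0,0.0]]]
[[[0.0,-0.0,-0.0],[-0.0,-0.0,0.0]]]
```

Request:
apply_moves([
  [[-0.43, 0.61, 0.39], [0, 0.03, -0.06]],
  [[-0.44, 0.61, 0.4], [0, 0.03, -0.06]],
  [[-0.44, 0.6, 0.39], [0, 0.03, -0.06]],
  [[-0.44, 0.6, 0.39], [0, 0.03, -0.06]],
  [[-0.45, 0.6, 0.39], [0, 0.03, -0.06]],
  [[-0.46, 0.6, 0.4], [0, 0.03, -0.06]],
  [[0, 0, 0], [0, 0, 0]],
])

```text
clock: 4.8
tool_pos: [0.5227, -0.4008, 0.1435]
eef_rot: [0.995, 0.102, -0.003, -0.004]
force: [-0.1, 0.3, 0.5]
finger_gap: -0.0
```

```bash
python3 -c "
from h import *
st();plan([(.529,-.392,.06,.2081)],.025)
import cv2;cv2.imwrite('pics/chk.png',cv2.resize(read_camera('scene')[190:310,170:320,::-1],None,fx=4,fy=4))"
```

```text
t 4.8 tcp [ 0.5227 -0.4008  0.1435] yaw 0.2041 tilt [-0.0064  0.0068] F [-0.1  0.3  0.5] gap -0.0
[[[0.07,-0.06,0.7],[-0.02,0.01,-0.01]],[[0.07,-0.06,0.69],[-0.02,0.01,-0.01]],[[0.07,-0.05,0.7],[-0.02,0.01,-0.01]],[[0.07,-0.06,0.69],[-0.02,0.02,-0.01]]]
```

View pics/chk.png

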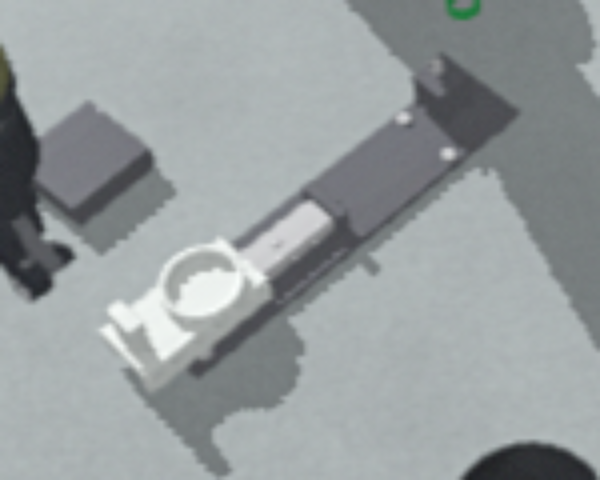

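The gripper tip hangs behind the fin, at about (178,262) against the fin's (201,269), and is clear of the anvil. I'll descend and then push.

Request:
apply_moves([
  [[0.07, -0.06, 0.7], [-0.02, 0.01, -0.01]],
  [[0.07, -0.06, 0.7], [-0.02, 0.01, -0.01]],
  [[0.07, -0.06, 0.7], [-0.02, 0.01, -0.01]],
  [[0.07, -0.06, 0.7], [-0.02, 0.01, -0.01]],
  [[0, 0, 0], [0, 0, 0]],
])

```text
clock: 5.35
tool_pos: [0.5365, -0.3841, 0.0598]
eef_rot: [0.994, 0.107, 0.003, -0.001]
force: [-0.5, -0.1, -0.8]
finger_gap: -0.002
```

```bash
python3 -c "
from h import *
st();plan([w(J,-.17,0,.058)+[.2081],w(J,-.14,0,.058)+[.2081],w(J,-.12,0,.058)+[.2081]],.01)"
```

```text
t 5.35 tcp [ 0.5365 -0.3841  0.0598] yaw 0.2146 tilt [0.0062 0.0028] F [-0.5 -0.1 -0.8] gap -0.002
[[[-0.1,-0.3,0.02],[-0.0,-0.02,0.02]],[[-0.09,-0.31,0.02],[-0.01,-0.02,0.02]],[[-0.1,-0.3,0.02],[-0.0,-0.03,0.03]],[[0.0,-0.25,-0.0],[-0.0,0.0,-0.0]],[[0.0,-0.25,-0.0],[-0.0,0.0,-0.0]],[[0.0,-0.25,-0.0],[-0.0,0.0,-0.0]],[[0.0,-0.25,-0.0],[-0.0,0.0,-0.0]],[[-0.0,-0.22,-0.0],[-0.0,0.0,-0.0]],[[-0.0,-0.22,-0.0],[-0.0,0.0,-0.0]],[[-0.0,-0.23,-0.0],[-0.0,0.0,-0.0]]]
```

Request:
apply_moves([
  [[-0.2, -0.1, 0], [0, -0.02, 0.03]],
  [[-0.1, -0.2, 0], [0, -0.02, 0.03]],
  [[0, -0.25, 0], [0, 0, 0]],
  [[0, -0.25, 0], [0, 0, 0]],
  [[0, -0.25, 0], [0, 0, 0]],
  [[0, -0.25, 0], [0, 0, 0]],
  [[0, -0.25, 0], [0, 0, 0]],
])

```text
clock: 6.05
tool_pos: [0.5192, -0.3387, 0.0651]
eef_rot: [0.995, 0.104, 0.004, 0.002]
force: [0.2, -1.3, -0.1]
finger_gap: 0.005
```

```bash
cat >> h.py <<'E'
def inJ(p,T=J):
    d=np.array(p[:2])-T[:2];c,s=np.cos(T[2]),np.sin(T[2]);return np.round([c*d[0]+s*d[1],-s*d[0]+c*d[1]],4)
E
python3 -c "
from h import *
st();print(inJ(get_state()['tool_pos']));plan([w(J,-.12,0,.058)+[.2081]],.01)"
```

```text
t 6.05 tcp [ 0.5192 -0.3387  0.0651] yaw 0.2082 tilt [ 0.0086 -0.003 ] F [ 0.2 -1.3 -0.1] gap 0.005
[-0.1493 -0.0013]
[[[-0.01,-0.24,0.06],[0.01,-0.02,0.0]],[[-0.01,-0.25,0.06],[0.01,-0.02,0.0]],[[-0.01,-0.24,0.06],[0.01,-0.02,0.0]],[[-0.01,-0.25,0.05],[0.02,-0.02,0.0]]]
```

Request:
apply_moves([
  [[0, -0.25, 0.08], [0.01, -0.03, 0]],
  [[0, -0.25, 0.08], [0.01, -0.03, 0]],
  [[0, -0.2, 0.05], [0.01, -0.02, 0]],
])

```text
clock: 6.35
tool_pos: [0.5162, -0.3215, 0.0608]
eef_rot: [0.995, 0.103, 0.002, 0.005]
force: [-0.7, -12.9, 7.5]
finger_gap: 0.003
```

```bash
python3 -c "
from h import *
st();print(inJ(get_state()['tool_pos']))"
```

```text
t 6.35 tcp [ 0.5162 -0.3215  0.0608] yaw 0.2067 tilt [ 0.0055 -0.0105] F [ -0.7 -12.9   7.5] gap 0.003
[-0.1318 -0.0019]
```

Request:
apply_moves([
  [[0, -0.2, 0], [-0.03, 0, 0]],
  [[0, -0.2, 0], [-0.03, 0, 0]],
  [[0, -0.15, 0], [0, 0, 0]],
])

```text
clock: 6.65
tool_pos: [0.5134, -0.3084, 0.061]
eef_rot: [0.995, 0.102, 0.004, 0.012]
force: [1.1, -6.4, 1.3]
finger_gap: -0.007
```

```bash
python3 -c "
from h import *
st();print(inJ(get_state()['tool_pos']))"
```

```text
t 6.65 tcp [ 0.5134 -0.3084  0.061 ] yaw 0.2041 tilt [ 0.0097 -0.0232] F [ 1.1 -6.4  1.3] gap -0.007
[-0.1184 -0.0019]
```

Request:
apply_moves([
  [[0, -0.12, 0], [0.1, 0, 0]],
  [[0, -0.05, 0], [0.1, 0, 0]],
])

```text
clock: 6.85
tool_pos: [0.5134, -0.3083, 0.0613]
eef_rot: [0.995, 0.101, 0.004, 0.007]
force: [1.3, -4.6, -3.7]
finger_gap: 0.001
```

```bash
python3 -c "
from h import *
st();print(inJ(get_state()['tool_pos']))"
```

```text
t 6.85 tcp [ 0.5134 -0.3083  0.0613] yaw 0.2026 tilt [ 0.0094 -0.0124] F [ 1.3 -4.6 -3.7] gap 0.001
[-0.1184 -0.0019]
```

Request:
apply_moves([
  [[0, -0.25, 0], [0.1, 0, 0]],
])

```text
clock: 6.95
tool_pos: [0.5133, -0.3076, 0.0617]
eef_rot: [0.995, 0.1, 0.005, 0.007]
force: [7.1, -27.9, -14.3]
finger_gap: -0.0
```

Request:
apply_moves([
  [[0, 0.6, 0], [0, -0.05, 0]],
  [[0, 0.8, 0], [0, -0.05, 0]],
  [[0, 0.2, -0.9], [0, 0, 0]],
  [[0, 0, -1], [0, 0, 0]],
  [[0, 0, -1], [0, 0, 0]],
  [[0, 0, -1], [0, 0, 0]],
  [[0, 0, -1], [0, 0, 0]],
], claw=1)

```text
clock: 7.65
tool_pos: [0.5194, -0.3476, 0.2054]
eef_rot: [0.995, 0.101, -0.007, -0.001]
force: [0.2, 0.3, -0.4]
finger_gap: -0.003
```

```bash
python3 - <<'E'
from h import *
import cv2
st()
a=read_camera("top");b=read_camera("scene");cv2.imwrite("pics/t1.png",a[:,:,::-1]);cv2.imwrite("pics/s1.png",b[:,:,::-1])
f=lambda i,x,y,w,h:cv2.resize(i[y:y+h,x:x+w,::-1],None,fx=5,fy=5,interpolation=cv2.INTER_CUBIC)
cv2.imwrite("pics/h1.png",np.vstack([f(a,330,183,130,54),f(b,190,205,130,65)]))
p=(*J,.1)
for n in("top","scene"):print(n,"seat home pred",proj(n,w(J,-.045,0,.045)).round(1),proj(n,w(J,-.055,0,.045)).round(1))
E
```

```text
t 7.65 tcp [ 0.5194 -0.3476  0.2054] yaw 0.2018 tilt [-0.0145 -0.0001] F [ 0.2  0.3 -0.4] gap -0.003
top seat home pred [407.5 206.5] [410.8 205.8]
scene seat home pred [239.2 245. ] [236.5 247.1]
```

View pics/h1.png

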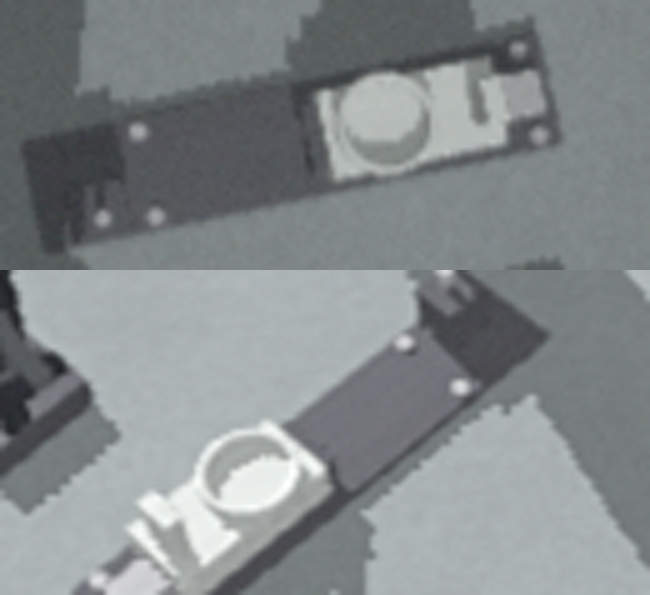

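The carriage is home. It sits against the end stop, which pushed back with 28 N, and the collar images land on the home prediction: top (406.6,207), scene (239.4,245.4). Next I'll refine the jig fit and go to the lever.

```bash
python3 - <<'E'
from h import *
def rj(p):
    o=[]
    for n,u,l in [("top",(350.3,226.3),(.13,.02,.054)),("scene",(277,205.5),(.13,.02,.054)),("top",(406.6,207),(-.045,0,.045)),("scene",(239.4,245.4),(-.045,0,.045)),]:
        o+=list(proj(n,w(p,*l))-u)
    a=proj("top",w(p,.15,.025,.01));b=proj("top",w(p,-.13,.025,.01));d=b-a
    h=lambda u:(d[0]*(u[1]-a[1])-d[1]*(u[0]-a[0]))/np.hypot(*d)
    o.append(h((361.2,226.3))-h((438,209.9)))
    return o
r=least_squares(rj,[.44,-.1,1.4]);print("jig",r.x.round(4),np.round(r.fun,1))
plan([(.62,-.1,.2,.1),(.6212,.2099,.12,-.175)],.029)
E
```

```text
jig [ 0.4868 -0.1927  1.7712] [ 0.4 -0.   1.2 -0.6  0.9 -0.2 -0.2 -0.6 -0.4]
[[[0.49,-0.75,0.02],[0.0,0.01,0.1]],[[0.48,-0.75,0.02],[0.0,0.01,0.1]],[[0.47,-0.76,0.03],[0.0,0.01,0.1]],[[0.47,-0.76,0.03],[0.0,0.01,0.1]],[[0.46,-0.77,0.03],[0.01,0.01,0.1]],[[0.45,-0.77,0.03],[0.0,0.01,0.1]],[[0.44,-0.77,0.02],[0.01,0.01,0.1]],[[0.44,-0.78,0.03],[0.0,0.0,0.11]],[[0.42,-0.79,0.03],[0.01,0.01,0.1]],[[0.42,-0.78,0.02],[0.0,0.0,0.11]]]
[[[0.09,-0.86,0.22],[0.0,0.0,0.23]],[[0.07,-0.86,0.22],[0.0,0.0,0.23]],[[0.05,-0.86,0.22],[0.0,0.0,0.23]],[[0.03,-0.86,0.22],[0.0,0.0,0.23]],[[0.01,-0.86,0.22],[0.0,0.0,0.23]],[[-0.01,-0.86,0.22],[0.0,0.0,0.23]],[[-0.03,-0.86,0.22],[0.0,0.0,0.23]],[[-0.05,-0.86,0.23],[0.0,0.0,0.23]],[[-0.07,-0.86,0.22],[0.0,0.0,0.23]],[[-0.09,-0.86,0.23],[0.0,0.0,0.23]]]
[[[-0.11,-0.85,0.22],[0.0,0.0,0.22]],[[-0.12,-0.85,0.23],[0.0,0.0,0.23]]]
```

Request:
apply_moves([
  [[0.49, -0.75, 0.02], [0, 0.01, 0.1]],
  [[0.48, -0.75, 0.02], [0, 0.01, 0.1]],
  [[0.47, -0.76, 0.03], [0, 0.01, 0.1]],
  [[0.47, -0.76, 0.03], [0, 0.01, 0.1]],
  [[0.46, -0.77, 0.03], [0, 0.01, 0.1]],
  [[0.45, -0.77, 0.03], [0, 0.01, 0.1]],
  [[0.44, -0.77, 0.02], [0, 0.01, 0.1]],
  [[0.44, -0.78, 0.03], [0, 0, 0.1]],
  [[0.42, -0.79, 0.03], [0, 0.01, 0.1]],
  [[0.42, -0.78, 0.02], [0, 0, 0.1]],
], claw=0)

```text
clock: 8.75
tool_pos: [0.6156, -0.0859, 0.1905]
eef_rot: [0.999, 0.048, -0.009, -0.004]
force: [-0.4, -0.3, 0.4]
finger_gap: 0.999
```

Request:
apply_moves([
  [[0.09, -0.86, 0.2], [0, 0, 0.23]],
  [[0.07, -0.86, 0.2], [0, 0, 0.23]],
  [[0.05, -0.86, 0.2], [0, 0, 0.23]],
  [[0.03, -0.86, 0.2], [0, 0, 0.23]],
  [[0.01, -0.86, 0.2], [0, 0, 0.23]],
  [[-0.01, -0.86, 0.2], [0, 0, 0.23]],
  [[-0.03, -0.86, 0.2], [0, 0, 0.23]],
  [[-0.05, -0.86, 0.2], [0, 0, 0.23]],
  [[-0.07, -0.86, 0.2], [0, 0, 0.23]],
  [[-0.09, -0.86, 0.2], [0, 0, 0.23]],
])

```text
clock: 9.75
tool_pos: [0.6052, 0.1922, 0.1195]
eef_rot: [0.997, -0.068, -0.022, -0.004]
force: [0.2, -0.6, 0.8]
finger_gap: 1.001
```

```bash
sed -i 's/^J=.*/J=np.array([.4868,-.1927,1.7712]);L=np.array([.6212,.2099,1.396])/' h.py; python3 -c "
from h import *
st();plan([(.6212,.2099,.1,-.175),(.6212,.2099,.06,-.175)],.025)"
```

```text
t 9.75 tcp [0.6052 0.1922 0.1195] yaw -0.1356 tilt [-0.0423  0.0113] F [ 0.2 -0.6  0.8] gap 1.001
[[[0.24,-0.33,0.32],[-0.02,0.22,0.2]],[[0.22,-0.33,0.32],[-0.03,0.22,0.19]],[[0.0,0.0,0.67],[0.0,-0.0,0.0]],[[0.0,0.0,0.66],[0.0,-0.0,0.0]]]
```

Request:
apply_moves([
  [[0.24, -0.3, 0.2], [-0.02, 0.22, 0.2]],
  [[0.22, -0.25, 0.2], [-0.03, 0.22, 0.19]],
  [[0, 0, 0.4], [0, 0, 0]],
  [[0, 0, 0], [0, 0, 0]],
])

```text
clock: 10.15
tool_pos: [0.6139, 0.2158, 0.0879]
eef_rot: [0.997, -0.083, -0.006, -0.0]
force: [0.0, -0.6, -0.3]
finger_gap: 1.0
```

```bash
python3 - <<'E'
from h import *
import cv2
st();print(inJ(get_state()["tool_pos"],L));plan([(.6212,.2099,.024,-.175)],.02)
b=read_camera("scene");a=read_camera("top")
f=lambda i,x,y,w,h:cv2.resize(i[y:y+h,x:x+w,::-1],None,fx=5,fy=5,interpolation=cv2.INTER_CUBIC)
cv2.imwrite("pics/g1.png",np.vstack([f(b,345,165,120,65),f(a,190,140,120,50)]))
E
```

```text
t 10.15 tcp [0.6139 0.2158 0.0879] yaw -0.1659 tilt [-0.0111  0.0011] F [ 0.  -0.6 -0.3] gap 1.0
[0.0045 0.0082]
[[[0.07,0.04,0.53],[0.0,0.03,0.02]],[[0.07,0.04,0.53],[0.0,0.03,0.02]],[[0.07,0.04,0.53],[0.0,0.03,0.03]],[[0.08,0.03,0.54],[0.01,0.02,0.02]]]
```

View pics/g1.png

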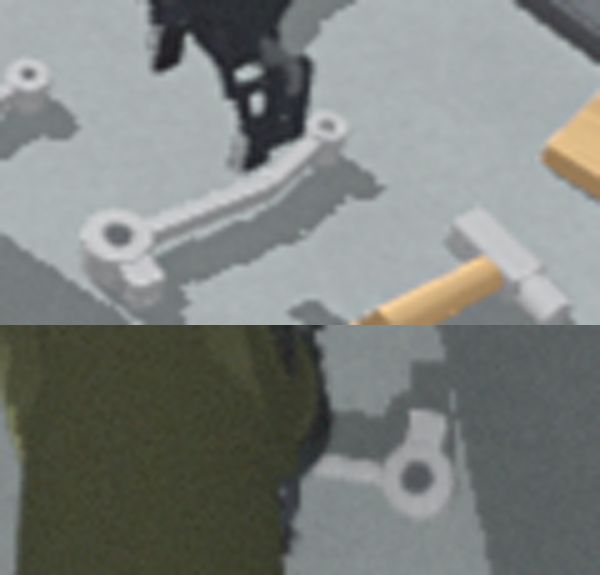

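The lever is untouched and the open fingers hang over the bar. I'll descend.

Request:
apply_moves([
  [[0.1, 0.05, 0.5], [0, 0.03, 0.02]],
  [[0.1, 0.05, 0.5], [0, 0.03, 0.02]],
  [[0.07, 0.04, 0.4], [0, 0.03, 0.03]],
  [[0, 0, 0], [0, 0, 0]],
])

```text
clock: 10.65
tool_pos: [0.6239, 0.2066, 0.0487]
eef_rot: [0.996, -0.089, 0.001, -0.001]
force: [-0.3, 0.9, -0.9]
finger_gap: 0.998
```

```bash
python3 - <<'E'
from h import *
st();print(inJ(get_state()["tool_pos"],L));plan([(.6212,.2099,.023,-.175)],.01)
E
```

```text
t 10.65 tcp [0.6239 0.2066 0.0487] yaw -0.1776 tilt [0.003 0.001] F [-0.3  0.9 -0.9] gap 0.998
[-0.0028 -0.0032]
[[[-0.04,-0.03,0.29],[-0.01,-0.01,-0.01]],[[-0.03,-0.03,0.28],[-0.0,-0.01,-0.01]],[[-0.04,-0.03,0.29],[-0.01,-0.01,-0.01]]]
```

Request:
apply_moves([
  [[-0.03, -0.03, 0.29], [0, 0, 0]],
  [[-0.03, -0.03, 0.28], [0, 0, 0]],
  [[-0.03, -0.03, 0.25], [0, 0, 0]],
  [[0, 0, 0], [0, 0, 0]],
  [[0, 0, 0], [0, 0, 0]],
])

```text
clock: 11.15
tool_pos: [0.6222, 0.2098, 0.0235]
eef_rot: [0.996, -0.089, 0.002, -0.001]
force: [1.3, -0.4, 0.3]
finger_gap: 1.0
```

```bash
python3 - <<'E'
from h import *
st();print(inJ(get_state()["tool_pos"],L))
E
```

```text
t 11.15 tcp [0.6222 0.2098 0.0235] yaw -0.1782 tilt [0.0041 0.0018] F [ 1.3 -0.4  0.3] gap 1.0
[ 0.0001 -0.001 ]
```

Request:
apply_moves([
  [[0, 0, 0], [0, 0, 0]],
  [[0, 0, 0], [0, 0, 0]],
  [[0, 0, 0], [0, 0, 0]],
  [[0, 0, 0], [0, 0, 0]],
  [[0, 0, 0], [0, 0, 0]],
  [[0, 0, 0], [0, 0, 0]],
  [[0, 0, 0], [0, 0, 0]],
], claw=1)

```text
clock: 11.85
tool_pos: [0.6229, 0.2102, 0.0248]
eef_rot: [0.996, -0.089, 0.003, -0.002]
force: [-0.3, 1.1, 0.3]
finger_gap: 0.002
```

Request:
apply_moves([
  [[0, 0, -0.2], [0, 0, 0]],
  [[0, 0, -0.3], [0, 0, 0]],
  [[0, 0, -0.4], [0, 0, 0]],
  [[0, 0, -0.5], [0, 0, 0]],
  [[0, 0, -0.6], [0, 0, 0]],
  [[0, 0, -0.6], [0, 0, 0]],
  [[0, 0, -0.6], [0, 0, 0]],
  [[0, 0, -0.6], [0, 0, 0]],
  [[0, 0, -0.3], [0, 0, 0]],
  [[0, 0, 0], [0, 0, 0]],
])

```text
clock: 12.85
tool_pos: [0.6231, 0.2097, 0.1615]
eef_rot: [0.996, -0.089, 0.006, -0.003]
force: [0.6, 0.1, -0.3]
finger_gap: 0.003
```

```bash
python3 - <<'E'
from h import *
import cv2
st();s=get_state();print(inJ(s["tool_pos"],L),s["moment"])
b=read_camera("scene");a=read_camera("top");cv2.imwrite("pics/s2.png",b[:,:,::-1])
f=lambda i,x,y,w,h:cv2.resize(i[y:y+h,x:x+w,::-1],None,fx=5,fy=5,interpolation=cv2.INTER_CUBIC)
cv2.imwrite("pics/g2.png",np.vstack([f(b,345,135,120,85)]))
E
```

```text
t 12.85 tcp [0.6231 0.2097 0.1615] yaw -0.1785 tilt [0.0117 0.0044] F [ 0.6  0.1 -0.3] gap 0.003
[ 0.0001 -0.0019] [-0.04251163 -0.01812386  0.0107954 ]
```

View pics/g2.png

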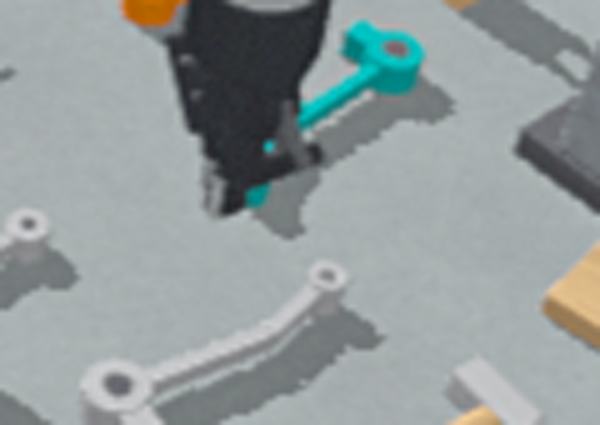

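The gripper shut on nothing. The lever hasn't moved: its eye is still at (410,190). I'll check where the fingers really are against the projection.

```bash
python3 - <<'E'
from h import *
import cv2
s=get_state();p=np.array(s["tool_pos"]);z=R.from_quat(s["eef_rot"]).as_matrix()[:,2]
for n in("scene","top"):print(n,"tcp",proj(n,p).round(1),"tip",proj(n,p+.019*z).round(1),"leverorigin top",proj(n,w(L,0,0,.024)).round(1))
print(proj("scene",(.6139,.2158,.0689)))
b=cv2.imread("pics/s2.png");n="scene";t=b.copy()
t=cv2.resize(b,None,fx=5,fy=5)[700:1300,1650:2400]
for q,c in((p,(0,0,255)),(p+.019*z,(0,255,0)),(w(L,0,0,.024),(255,0,255)),(w(L,-.055,0,.028),(255,0,0)),(w(L,.12,.02,.028),(255,0,0))):
    u=(proj(n,q)+.5)*5-[1650,700];cv2.circle(t,tuple(int(x) for x in u),4,c,-1)
cv2.imwrite("pics/o.png",t)
E
```

```text
scene tcp [388.7 177.2] tip [387.9 181.7] leverorigin top [382.6 206.5]
top tcp [247.8 159.3] tip [249.  160.4] leverorigin top [255.3 167.2]
[384.27388522 194.99246234]
```

View pics/o.png

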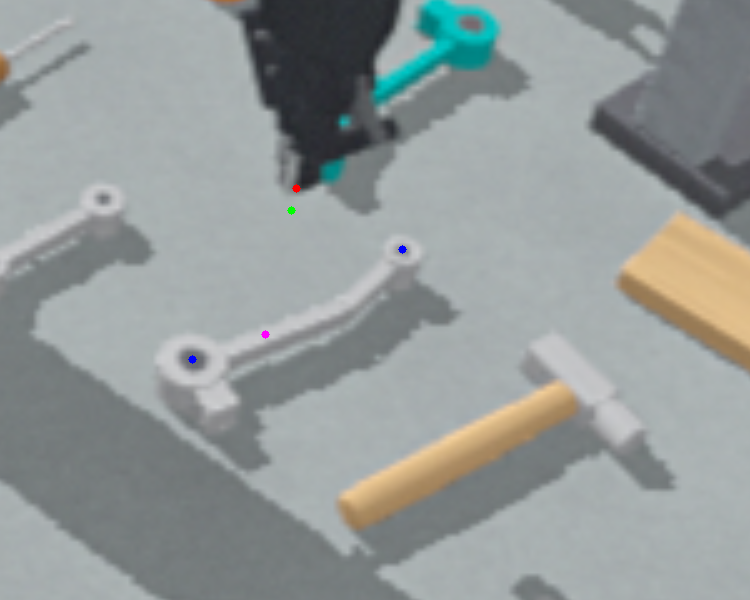

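The lever fit overlays exactly, but the real fingertips show about 19 mm higher than the stated tip, so the fingers closed just above the bar. I'll measure the true tip height by touching the bench beside the lever with the gripper shut.

Request:
apply_moves([
  [[-0.8, 0, 0.4], [0, 0.05, 0]],
  [[-0.9, 0, 0.8], [0, 0.05, 0]],
  [[0, 0, 0.9], [0, 0, 0]],
  [[0, 0, 0.9], [0, 0, 0]],
  [[0, 0, 0.8], [0, 0, 0]],
  [[0, 0, 0], [0, 0, 0]],
])

```text
clock: 13.55
tool_pos: [0.5688, 0.2181, 0.0365]
eef_rot: [0.996, -0.089, 0.007, 0.0]
force: [-0.3, -0.0, 0.0]
finger_gap: 0.001
```

```bash
python3 -c "
from h import *
st();print(inJ(get_state()['tool_pos'],L))"
```

```text
t 13.55 tcp [0.5688 0.2181 0.0365] yaw -0.1782 tilt [ 0.013  -0.0013] F [-0.3 -0.   0. ] gap 0.001
[-0.0011  0.053 ]
```

Request:
apply_moves([
  [[0, 0, 0.2], [0, -0.06, 0]],
  [[0, 0, 0.2], [0, -0.06, 0]],
  [[0, 0, 0.1], [0, 0, 0]],
])

```text
clock: 13.85
tool_pos: [0.5695, 0.218, 0.0215]
eef_rot: [0.996, -0.089, 0.0, -0.0]
force: [0.2, 0.3, 0.4]
finger_gap: -0.002
```

Request:
apply_moves([
  [[0, 0, 0.1], [0, 0, 0]],
  [[0, 0, 0.1], [0, 0, 0]],
])

```text
clock: 14.05
tool_pos: [0.5705, 0.218, 0.0161]
eef_rot: [0.996, -0.089, 0.001, -0.001]
force: [0.1, 0.4, -0.5]
finger_gap: 0.0
```

At TCP z = 0.016 there's still no contact, so the tips really are higher than stated. I'll keep probing gently.

Request:
apply_moves([
  [[0, 0, 0.1], [0, 0, 0]],
  [[0, 0, 0.1], [0, 0, 0]],
])

```text
clock: 14.25
tool_pos: [0.5711, 0.2182, 0.0105]
eef_rot: [0.996, -0.089, 0.002, -0.001]
force: [-0.1, 0.2, -0.7]
finger_gap: -0.001
```

Request:
apply_moves([
  [[0, 0, 0.1], [0, 0, 0]],
])

```text
clock: 14.35
tool_pos: [0.5712, 0.2183, 0.0074]
eef_rot: [0.996, -0.089, 0.002, -0.001]
force: [-0.1, -0.4, 0.6]
finger_gap: 0.0
```

Request:
apply_moves([
  [[0, 0, 0.1], [0, 0, 0]],
])

```text
clock: 14.45
tool_pos: [0.5712, 0.2183, 0.0042]
eef_rot: [0.996, -0.089, 0.002, -0.001]
force: [-0.9, -0.4, -0.7]
finger_gap: -0.001
```

Request:
apply_moves([
  [[0, 0, 0.1], [0, 0, 0]],
])

```text
clock: 14.55
tool_pos: [0.5712, 0.2184, 0.001]
eef_rot: [0.996, -0.089, 0.002, -0.001]
force: [0.6, 0.2, 0.3]
finger_gap: 0.001
```

Request:
apply_moves([
  [[0, 0, 0.1], [0, 0, 0]],
])

```text
clock: 14.65
tool_pos: [0.5713, 0.2184, -0.0013]
eef_rot: [0.996, -0.089, 0.002, -0.002]
force: [-11.3, -3.5, 43.1]
finger_gap: -0.001
```

The tips touch at a reported z of about 0, so the reported point is the fingertip and true grasp height is z + 0.019. I'll grip at a reported z of about 0.004.

Request:
apply_moves([
  [[0, 0, -0.5], [0, 0, 0]],
  [[0, 0, -0.9], [0, 0, 0]],
  [[0, 0, -0.9], [0, 0, 0]],
  [[0, 0, -0.6], [0, 0, 0]],
  [[0.8, 0, 0], [0, 0, 0]],
  [[0.9, 0, 0], [0, 0, 0]],
  [[0, 0, 0], [0, 0, 0]],
], claw=0)

```text
clock: 15.35
tool_pos: [0.6217, 0.2093, 0.089]
eef_rot: [0.996, -0.089, 0.002, -0.002]
force: [0.6, -0.4, -0.0]
finger_gap: 1.0
```

```bash
python3 -c "
from h import *
st();print(inJ(get_state()['tool_pos'],L));plan([(.6212,.2099,.03,-.175),(.6212,.2099,.004,-.175)],.014)"
```

```text
t 15.35 tcp [0.6217 0.2093 0.089 ] yaw -0.1773 tilt [0.0039 0.0029] F [ 0.6 -0.4 -0. ] gap 1.0
[-0.0005 -0.0006]
[[[-0.01,-0.0,0.39],[-0.01,-0.01,-0.0]],[[-0.0,-0.0,0.39],[-0.01,-0.01,-0.01]],[[-0.0,-0.0,0.4],[-0.01,-0.0,-0.0]],[[-0.01,-0.01,0.39],[-0.0,-0.01,-0.01]],[[-0.0,-0.0,0.4],[-0.01,-0.0,-0.0]],[[-0.0,-0.0,0.43],[0.0,-0.0,-0.0]],[[-0.0,-0.0,0.43],[0.0,-0.0,-0.0]]]
```

Request:
apply_moves([
  [[0, 0, 0.4], [0, 0, 0]],
  [[0, 0, 0.4], [0, 0, 0]],
  [[0, 0, 0.4], [0, 0, 0]],
  [[0, 0, 0.4], [0, 0, 0]],
  [[0, 0, 0.4], [0, 0, 0]],
  [[0, 0, 0.35], [0, 0, 0]],
  [[0, 0, 0.3], [0, 0, 0]],
  [[0, 0, 0], [0, 0, 0]],
])

```text
clock: 16.15
tool_pos: [0.6168, 0.2103, -0.0011]
eef_rot: [0.996, -0.088, -0.002, -0.001]
force: [0.2, 0.9, -0.5]
finger_gap: 1.001
```

```bash
python3 -c "
from h import *
st();print(inJ(get_state()['tool_pos'],L))"
```

```text
t 16.15 tcp [ 0.6168  0.2103 -0.0011] yaw -0.1757 tilt [-0.0038  0.0017] F [ 0.2  0.9 -0.5] gap 1.001
[-0.0004  0.0044]
```

Request:
apply_moves([
  [[0.15, 0, -0.2], [0, 0.04, 0]],
  [[0, 0, 0], [0, 0, 0]],
])

```text
clock: 16.35
tool_pos: [0.6221, 0.2094, 0.0055]
eef_rot: [0.996, -0.088, 0.0, -0.0]
force: [1.2, 0.0, -0.0]
finger_gap: 0.999
```

Request:
apply_moves([
  [[0, 0, 0], [0, 0, 0]],
  [[0, 0, 0], [0, 0, 0]],
  [[0, 0, 0], [0, 0, 0]],
  [[0, 0, 0], [0, 0, 0]],
  [[0, 0, 0], [0, 0, 0]],
  [[0, 0, 0], [0, 0, 0]],
  [[0, 0, 0], [0, 0, 0]],
], claw=1)

```text
clock: 17.05
tool_pos: [0.6235, 0.2098, 0.0081]
eef_rot: [0.996, -0.088, 0.002, -0.001]
force: [-0.5, 0.4, -0.7]
finger_gap: 0.122
```

Gripped: a gap of 0.122 matches the 12 mm bar. I'll lift.

Request:
apply_moves([
  [[0, 0, -0.15], [0, 0, 0]],
  [[0, 0, -0.25], [0, 0, 0]],
  [[0, 0, -0.4], [0, 0, 0]],
  [[0, 0, -0.5], [0, 0, 0]],
  [[0, 0, -0.6], [0, 0, 0]],
  [[0, 0, -0.6], [0, 0, 0]],
  [[0, 0, -0.6], [0, 0, 0]],
  [[0, 0, -0.6], [0, 0, 0]],
  [[0, 0, -0.6], [0, 0, 0]],
  [[0, 0, -0.2], [0, 0, 0]],
])

```text
clock: 18.05
tool_pos: [0.6188, 0.2083, 0.1496]
eef_rot: [0.996, -0.088, -0.002, 0.001]
force: [-0.1, -0.1, -4.8]
finger_gap: 0.119
```

```bash
python3 - <<'E'
from h import *
st();s=get_state();print(s["moment"].round(2),w(J,.01,0,0),J[2]-np.pi/2)
x,y,_=w(J,.01,0,0);plan([(x+.06,y+.12,.16,J[2]-np.pi/2),(x,y,.15,J[2]-np.pi/2)],.02,.05)
E
```

```text
t 18.05 tcp [0.6188 0.2083 0.1496] yaw -0.1763 tilt [-0.0047 -0.0009] F [-0.1 -0.1 -4.8] gap 0.119
[-0.03 -0.02  0.02] [np.float64(0.4848093505878578), np.float64(-0.1829001369949403), 0] 0.20040367320510355
[[[-0.06,0.62,-0.02],[0.0,0.0,-0.25]],[[-0.07,0.62,-0.02],[0.0,0.0,-0.25]],[[-0.09,0.62,-0.02],[0.0,0.0,-0.25]],[[-0.1,0.62,-0.02],[0.0,0.0,-0.25]],[[-0.12,0.61,-0.02],[0.0,0.0,-0.25]],[[-0.13,0.61,-0.02],[0.0,0.0,-0.25]],[[-0.15,0.61,-0.02],[0.0,0.01,-0.25]],[[-0.16,0.6,-0.02],[0.0,0.0,-0.25]],[[-0.18,0.6,-0.02],[0.0,0.01,-0.25]],[[-0.19,0.59,-0.02],[0.0,0.0,-0.25]]]
[[[-0.21,0.59,-0.03],[0.0,0.01,-0.25]],[[-0.22,0.58,-0.03],[0.0,0.0,-0.25]],[[-0.24,0.58,-0.02],[0.0,0.01,-0.26]],[[-0.25,0.57,-0.03],[0.0,0.0,-0.25]],[[-0.27,0.57,-0.02],[0.0,0.01,-0.26]],[[-0.39,0.5,0.05],[0.0,-0.0,0.0]],[[-0.4,0.5,0.05],[0.0,-0.0,0.0]],[[-0.39,0.5,0.05],[0.0,-0.0,0.0]],[[-0.4,0.51,0.05],[0.0,-0.0,0.0]],[[-0.39,0.5,0.04],[0.0,-0.0,0.0]]]
[[[-0.4,0.51,0.05],[0.0,-0.0,0.0]],[[-0.39,0.5,0.04],[0.0,-0.0,0.0]]]
```

It lifts balanced: 4.8 N and almost no moment. I'll carry it to the jig.

Request:
apply_moves([
  [[-0.06, 0.62, -0.02], [0, 0, -0.25]],
  [[-0.07, 0.62, -0.02], [0, 0, -0.25]],
  [[-0.09, 0.62, -0.02], [0, 0, -0.25]],
  [[-0.1, 0.62, -0.02], [0, 0, -0.25]],
  [[-0.12, 0.61, -0.02], [0, 0, -0.25]],
  [[-0.13, 0.61, -0.02], [0, 0, -0.25]],
  [[-0.15, 0.61, -0.02], [0, 0, -0.25]],
  [[-0.16, 0.6, -0.02], [0, 0, -0.25]],
  [[-0.18, 0.6, -0.02], [0, 0, -0.25]],
  [[-0.19, 0.59, -0.02], [0, 0, -0.25]],
])

```text
clock: 19.05
tool_pos: [0.5652, 0.0247, 0.156]
eef_rot: [0.999, 0.045, -0.004, -0.001]
force: [1.2, 0.0, -5.9]
finger_gap: 0.124
```

Request:
apply_moves([
  [[-0.21, 0.59, -0.03], [0, 0, -0.25]],
  [[-0.22, 0.58, -0.03], [0, 0, -0.25]],
  [[-0.24, 0.58, -0.02], [0, 0, -0.25]],
  [[-0.25, 0.57, -0.03], [0, 0, -0.25]],
  [[-0.27, 0.57, -0.02], [0, 0, -0.25]],
  [[-0.39, 0.5, 0], [0, 0, 0]],
  [[-0.4, 0.5, 0], [0, 0, 0]],
  [[-0.39, 0.5, 0], [0, 0, 0]],
  [[-0.4, 0.5, 0], [0, 0, 0]],
  [[-0.3, 0.4, 0], [0, 0, 0]],
])

```text
clock: 20.05
tool_pos: [0.4955, -0.1573, 0.1602]
eef_rot: [0.994, 0.109, -0.007, -0.001]
force: [-0.2, -0.3, -4.6]
finger_gap: 0.124
```

```bash
python3 - <<'E'
from h import *
st();s=get_state()
x,y,_=w(J,.01,0,0);plan([(x,y,.145,J[2]-np.pi/2),(x,y,.105,J[2]-np.pi/2)],.015,.05)
E
```

```text
t 20.05 tcp [ 0.4955 -0.1573  0.1602] yaw 0.2184 tilt [-0.0135  0.0002] F [-0.2 -0.3 -4.6] gap 0.124
[[[-0.18,0.25,0.17],[-0.01,0.04,0.06]],[[-0.17,0.25,0.17],[-0.01,0.05,0.06]],[[-0.18,0.26,0.17],[-0.01,0.04,0.06]],[[0.0,-0.0,0.44],[0.0,0.0,0.0]],[[0.0,-0.0,0.45],[0.0,0.0,0.0]],[[0.0,-0.0,0.44],[0.0,0.0,0.0]]]
```

Request:
apply_moves([
  [[-0.18, 0.25, 0.17], [0, 0.04, 0.06]],
  [[-0.17, 0.25, 0.17], [0, 0.05, 0.06]],
  [[-0.15, 0.2, 0.17], [0, 0.04, 0.06]],
  [[0, 0, 0.4], [0, 0, 0]],
  [[0, 0, 0.4], [0, 0, 0]],
  [[0, 0, 0.3], [0, 0, 0]],
  [[0, 0, 0], [0, 0, 0]],
  [[0, 0, 0], [0, 0, 0]],
])

```text
clock: 20.85
tool_pos: [0.4836, -0.1832, 0.108]
eef_rot: [0.995, 0.098, 0.0, -0.002]
force: [0.6, 1.3, -5.8]
finger_gap: 0.121
```

```bash
python3 - <<'E'
from h import *
import cv2
st();s=get_state();t=s["tool_pos"]
x,y,_=w(J,.01,0,0);plan([(x,y,.105,J[2]-np.pi/2)],.015,.05)
a=read_camera("top");b=read_camera("scene")
M=R.from_quat(s["eef_rot"]).as_matrix();T=[t[0],t[1],np.arctan2(M[1,0],M[0,0])+np.pi/2];z=t[2]-.008
f=lambda i,x,y,w,h:cv2.resize(i[y:y+h,x:x+w,::-1],None,fx=5,fy=5,interpolation=cv2.INTER_CUBIC).copy()
o=[]
for n,i,c in(("top",a,(330,175,130,62)),("scene",b,(195,165,130,90))):
    m=f(i,*c)
    for l,col in(((-.055,0,z+.028),(0,0,255)),((.12,.02,z+.028),(0,0,255))):
        u=(proj(n,w(T,*l))+.5-c[:2])*5;cv2.circle(m,tuple(int(v) for v in u),2,col,-1);print(n,proj(n,w(T,*l)).round(1))
    o.append(m[:,:650])
cv2.imwrite("pics/f1.png",np.vstack([o[0][:150*2],o[1][:300]]) if 0 else np.vstack(o)[:600])
E
```

```text
t 20.85 tcp [ 0.4836 -0.1832  0.108 ] yaw 0.1966 tilt [-0.      0.0041] F [ 0.6  1.3 -5.8] gap 0.121
[[[0.04,-0.0,0.1],[-0.04,-0.01,-0.04]]]
top [414.4 205.7]
top [353.1 226.4]
scene [234.  227.2]
scene [276.  188.7]
```

View pics/f1.png

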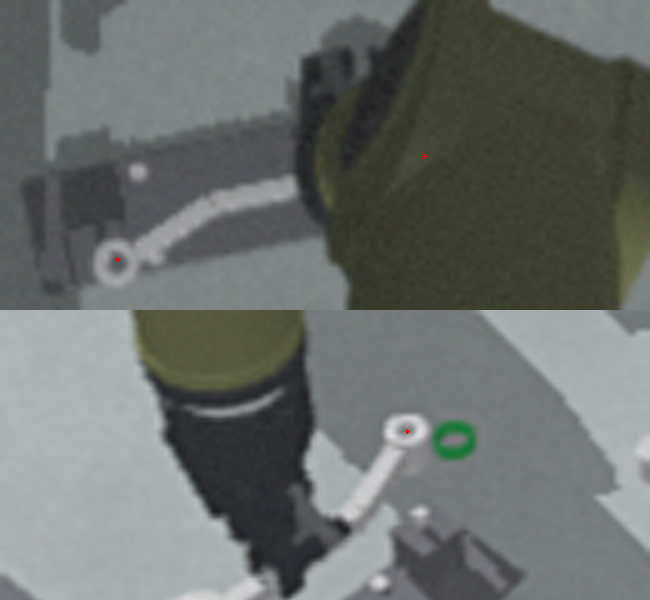

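The eye hole lands on the predicted mark in both views, the lever is level, and its underside is about 55 mm above the rim. I'll let it settle and check once more before handing in.

Request:
apply_moves([
  [[0.03, 0, 0.05], [-0.04, 0, -0.04]],
  [[0, 0, 0], [0, 0, 0]],
  [[0, 0, 0], [0, 0, 0]],
  [[0, 0, 0], [0, 0, 0]],
  [[0, 0, 0], [0, 0, 0]],
])

```text
clock: 21.45
tool_pos: [0.4857, -0.1831, 0.1082]
eef_rot: [0.995, 0.101, 0.002, 0.001]
force: [0.2, -0.8, -5.3]
finger_gap: 0.118
```

```bash
python3 - <<'E'
from h import *
import cv2
st();s=get_state();print(inJ(s["tool_pos"]),np.abs(s["joint_vel"]).max())
b=read_camera("scene");cv2.imwrite("pics/f2.png",cv2.resize(b[175:285,190:310,::-1],None,fx=5,fy=5,interpolation=cv2.INTER_CUBIC))
t=s["tool_pos"];M=R.from_quat(s["eef_rot"]).as_matrix();T=[t[0],t[1],np.arctan2(M[1,0],M[0,0])+np.pi/2]
print("boss pred crop",(proj("scene",w(T,-.055,0,t[2]+.02))-[190,175])*5)
E
```

```text
t 21.45 tcp [ 0.4857 -0.1831  0.1082] yaw 0.2017 tilt [ 0.0042 -0.0011] F [ 0.2 -0.8 -5.3] gap 0.118
[ 0.0097 -0.0009] 0.0023302833902166505
boss pred crop [222.54569583 263.72563764]
```

View pics/f2.png

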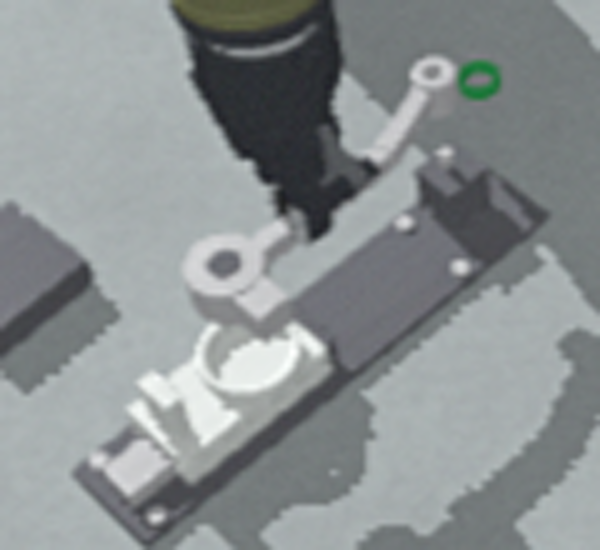

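The boss hole is at crop (223,263) against a prediction of (222.5,263.7). The carriage is still home, and the lever hangs still and level. I'm handing in.

```bash
python3 -c "
from cell import job_done;print(job_done())"
```

```text
the job is handed in; nothing more can be done
None
```

I slid the carriage home and handed the job in at 21.5 s, with the lever held level over the jig. `job_done()` gave no verdict, so what follows comes from my own measurements.

- **Carriage:** I pushed it along the rail with shut fingers against the back of the fin. It stopped firmly at the end stop (28 N), and the camera still shows it home at the end.
- **Grip:** The lever is held at its balance point, within about 1 mm along the bar by measurement. It weighs about 5 N and puts almost no moment on the wrist.
- **Final pose:** The gripper is within about 1 mm of where my jig fit puts it. The boss and eye holes land within about 1 pixel (3 mm) of prediction. Tilt is under 0.01 rad, and the underside is about 55 mm above the collar rim. The arm is still, and the picture shows a clear gap to the jig.
- **What disagreed:** My first grasp closed just above the bar without touching the lever. The reported tool point turned out to be at the fingertips, not 19 mm behind them. I confirmed this by touching the bench beside the lever (43 N on the shut fingertips), then regripped lower.
- **Bystanders:** Nothing appeared to move in the pictures, but I didn't measure every item again at the end.

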